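# Load a highlighting-foil roll into the dispenser

### The arm

A 6-joint arm with a two-finger parallel gripper is mounted at the origin on a cart in front of the work surface, level with it; the furniture and walls round the work are solid. World frame = base frame: x ahead of the robot, y to its left, z up, the work surface at z = 0. Lengths are in mm, angles in rad, forces in N, time in s.
With the tool pointing down it reaches from about 350 to 975 mm from the base axis. Payload 7.1 kg.
Tool frame: the origin (TCP) lies midway between the tips of the shut fingers; the grasp point (between the pads) lies 19 mm behind it (ctrl.grasp_offset is the distance from the TCP to the grasp point, in mm); z points along the fingers, y is the line along which they close (so a half turn about z gives the same grasp; the last joint's range is limited). The gripper opens to 88 mm and grips with 3 to 60 N. Pads are 20 mm wide; open, the fingers measure 115 mm over their backs; the gripper's body (75 mm by 178 mm) begins 61 mm behind the grasp point.
Start: joints at [-1.24, 0.423, 1.63, -0, 1.089, -0.019], TCP at [214.21, -587.127, 222.675] pointing down, gripper open.
Joint ranges: [-3, 3], [-0.9, 2.11], [0.09, 2.58], [-1.31, 4.45], [0.11, 2.69], [-2.54, 2.54]. Speed limits (rad/s): [2.39, 2.39, 3.01, 3.14, 3.14, 3.14].

### API

Orientations are given as a rotation vector (axis times angle).
In Python, from workcell import ctrl gives the robot as it stands. The module is installed in compiled form; this text tells all that it offers.
- The arm moves only by the tool servo_tool, never from a script. Its argument "rows" is a list of rows, each a list of 7 numbers: the turn, a rotation vector about the tool's x, y, z as a fraction of full scale, then the shift along the tool's x, y, z as a fraction of full scale, then the finger opening in mm, from 0 to 87.8. A call has 1 to 10 rows; each row is the pose to reach, as a shift and turn from the pose commanded when the call began, along the tool's axes at that moment; what a row does not reach only later rows make up. Full scale, the value 1, is 20 cm for a shift and 1.5 rad for a turn. A row lasts 1/8 s, in which the tool goes at most 62.5 mm and 10.7 degrees, less where a joint would pass 70% of its speed; a pose out of reach is approached as far as the arm can. A call with a number of a shift or a turn outside -1 to 1 is refused whole. A call with a gripper value outside its range is refused whole. The fingers move at their own pace and stop on an object; the grip force is fixed at half the most. Time passes only in rows, so rows that repeat a pose let the fingers close. It gives the time, the measured TCP pose, the force, the opening and the grip force at its end, in the units of the state.
- ctrl.get_obs(): the state, without advancing time (a new reading comes with each control period).
- ctrl.get_image(name): name is "scene" or "top" or "wrist"; returns (picture, depth): 420x560x3 uint8, red, green, blue; 420x560 float32, mm along the optical axis (not along the pixel's ray), 0 where there is no reading.
- ctrl.camera_info(name): a dict with "intrinsics" (3x3 intrinsics, pixels), "k1" (the pictures are not rectified: a ray, as slopes to the right and down, at radius r is drawn at 1 + k1 r^2 times it, then the intrinsics apply), "R" (3x3) and "t" (3): a world point X has camera coordinates R X + t. Camera axes: x right, y down, z forward; pixel columns grow to the right and rows downward; lengths in mm; the calibration is good to about 2 mm. A picture is of the moment at which its call begins: read the wrist's pose just before it. camera_info takes no time and is no camera call; for the wrist camera it gives the pose at the moment of the call.
- ctrl.close_job(): hands the job in; it is judged then, once.
The state is a dict: "t": time; "qpos": joint angles; "qvel": joint speeds; "joint_torque": joint torques, N m; "ee_pos": TCP position; "orientation": TCP orientation; "ft_force": force on the tool from outside, world axes, zero at the start; "moment": the same for the moment, N m; "width": finger opening in mm; "grasp_force": force on a finger pad.
Only numpy, scipy, OpenCV 4.12 (cv2) and the standard library are available. Lean on these libraries where they do the work, as an engineer would, in place of code of your own. Each camera call takes 0.05 s, during which the arm holds its last target. There are 200 camera calls.

### The job

Load the new foil roll that waits on the mat of the foil dispenser: push it squarely from behind so that it rolls in between the felt brakes and just comes to rest against the red buffer of the clamped stop bar, then take your hand away and see that it stays. Push slowly and gently, because the foil dents, a knocked roll runs away, and a shove drives the stop bar out of its setting. Then tip the raised wire bail back over so that its black sleeve comes down on the roll, without pressing it on, and leave the other things on the desk alone.

Things in the scene. Friction and masses are not known exactly. Their poses are not given: they have to be found in the camera images.
- dispenser: White foil dispenser, fixed, 230 x 142 mm. Origin on the desk under the base's middle; +x is the rolling direction, from the open rear end to the saw-toothed cutter; y across, z up. Floor (dark ribbed mat) 8 mm above the desk. Cheeks 128 mm apart inside end 44 mm above the desk, their ears at x = 73 to 107 mm 64 mm, the cutter 43 mm. A closed gripper fits between the cheeks.
- mat_rear (a point): Middle of the mat's rear edge at floor height, x = -101 mm in the dispenser's frame. Behind it (to x = -109 mm) a lip 6 mm higher than the floor runs across. Fingertips held 14 mm above the floor pass over the lip and meet the roll at half height. Push at its middle, or with two fingertips some 50 mm apart across it: pushed off centre, it turns askew.
- brake_mouth (a point): Middle of the floor at x = -10 mm: when the roll's centre gets here, sprung black felt shoes on the two cheeks begin to rub on its core plugs, fully from x = 2 mm to the stop. There it stays where it is left. To move it there, fingers must push with about 2 to 8 N (friction varies, the reading trembles by 1 N or so); before, under 1 N.
- stop_guides (a point): Middle of the stop bar's guides, x = 56 mm, floor height; the bar is NOT here: it is clamped so that its red buffer's rear face lies anywhere from x = 40 to 72 mm. This is not measured: feel for it (or see it). Bar 44 mm high over the desk. The buffer, 64 mm wide, yields 1 mm per 2.5 N, at most 3.5 mm; the bar slips if the roll is forced on it with 9 N.
- foil_roll: New foil roll, silver with a purple band, 50 mm diameter, foil 112 mm long, 118 mm over its domed black core plugs, 175 to 325 g, loose on the mat. Origin at its centre on its axis (33 mm above the desk); its own y is the axis. At first its centre is at x = -70 to -42 mm, y within 2 mm of 0 in the dispenser's frame, its axis nearly across. Fingers must press it with less than 20 N.
- bail (a joint): Angle of the wire bail (rad): 0 = arms level, pointing to the dispenser's rear; pi/2 = upright; parked at first at 1.7 to 1.95, leaning to the cutter. It stays put above about 1.2; tipped below about 1.0 it sinks slowly by itself onto what lies under it (some 2 s). On a loaded roll it reads about 0.05 to 0.2. Never press it on the roll with over 20 N.
- bail_rod (a point): Middle of the bail's cross rod, on its axis, 62 mm from the hinge line. The rod carries a black sleeve of 10 mm diameter, 110 mm long, across the dispenser (along its y); upright it is 112 mm above the desk. It can be pushed over from the cutter side. With the sleeve on the roll this point is 30 mm from the roll's axis.
- bail_hinge (a point): Middle of the bail's hinge line, 50 mm above the desk, at x = 88 mm, y = 0 in the dispenser's frame; the line runs along y.
- wax_pot: Grey-lidded round wax pot, 91 mm across and 44 mm high, loose, beside the work at the back left. Origin under its middle. To be left alone.
- hair_clip_pink: Pink sectioning clip, 22 x 98 x 16 mm, loose, to the left of the work. Origin under its middle, length along y. To be left alone.
- hair_clip_teal: Teal sectioning clip, 22 x 98 x 16 mm, loose, to the left of the work. Origin under its middle, length along y. To be left alone.
There are look-alikes about, which are no part of the job. Leave any orange look-alike of the foil_roll alone.

How it is judged (in metres and radians):
On the way:
1. the roll stands against the stop bar's buffer (gap under 3 mm), still and untouched by the fingers, with the bail still raised (horizontal distance between foil_roll and buffer_c0 below 0.031 m and linear speed of foil_roll below 0.01 m/s and contact force between the fingers and foil_roll below 0.1 N and value of joint bail above 1.4 rad), for 0.3 s.
At the end, for the whole second after the job is handed in: The roll rests still against the buffer (gap under 3 mm), the stop bar is within 2 mm of where it was clamped, and the bail's sleeve lies at rest on the roll (gap under 2.5 mm) (horizontal distance between foil_roll and buffer_c0 below 0.031 m and distance of stop_bar_c0 from where it was at the start of the episode below 0.002 m and distance between bail_rod and foil_roll below 0.0325 m and linear speed of foil_roll below 0.01 m/s and velocity of joint bail between -0.05 and 0.05 rad/s); the robot touches nothing.
It fails at once if the fingers press on the foil roll with more than 20 N (it dents) (contact force between the fingers and foil_roll above 20 N).
It fails at once if the stop bar is shoved more than 3 mm out of its setting (the roll overruns) (distance of stop_bar_c0 from where it was at the start of the episode above 0.003 m).
It fails at once if the roll runs faster than 0.3 m/s (linear speed of foil_roll above 0.3 m/s).
It fails at once if the bail is pressed on the roll with more than 20 N (contact force between bail and foil_roll above 20 N).
It fails at once if the wax pot or one of the two loose hair clips is moved by more than 15 mm (distance of any of wax_pot, hair_clip_pink, hair_clip_teal from where it was at the start of the episode above 0.015 m).
It also fails if it takes over 48 s, if anything falls off the work surface, if the arm or the gripper's body presses on something with over 40 N, if the wrist force passes 120 N, or if a joint passes its speed limit or range.

## Working session

There is one attempt and no reset: what is moved stays moved. The work goes in short steps, Python scripts to look and compute and a tool call to move; the robot and the scene stay as the last step left them, time stands still between calls to the robot, and variables do not carry over. Pictures are saved under pics/ and viewed, at most 10 in all, crops included, and the job is handed in when it is done.

Besides the shell and the picture viewer there is one more tool, called after "Request:" in YAML: its name, and indented under it one key for each argument. servo_tool: Moves the arm, as the interface text tells. Its arguments: {"type":"object","properties":{"rows":{"type":"array","items":{"type":"array","items":{"type":"number"}}}},"required":["rows"]}

```bash
mkdir -p pics; cat > h.py <<'E'
import numpy as np,cv2
from workcell import ctrl
def snap(n,f):
    im,d=ctrl.get_image(n); cv2.imwrite(f'pics/{f}.png',im[:,:,::-1]); np.savez(f'pics/{f}.npz',im=im,d=d); return im,d
def rays(n,uv,ci=None):
    ci=ci or ctrl.camera_info(n); K=np.array(ci['intrinsics']);R=np.array(ci['R']);t=np.array(ci['t'])
    uv=np.atleast_2d(uv).astype(float)
    p=cv2.undistortPoints(uv[:,None,:],K,np.array([ci['k1'],0,0,0.]))[:,0]
    d=np.c_[p,np.ones(len(p))]
    return -R.T@t, d@R, d
def onplane(n,uv,z,ci=None):
    o,d,_=rays(n,uv,ci); return o+d*((z-o[2])/d[:,2])[:,None]
def bydepth(n,uv,D,ci=None):
    uv=np.atleast_2d(uv); o,d,_=rays(n,uv,ci); z=np.array([D[int(v),int(u)] for u,v in uv]); return o+d*z[:,None]
E
python3 - <<'E'
from h import *
for n in('scene','top'): snap(n,n+'0'); c=ctrl.camera_info(n); print(n,c)
print(ctrl.get_obs())
a=np.vstack([cv2.resize(cv2.imread('pics/scene0.png'),(400,300)),cv2.resize(cv2.imread('pics/top0.png'),(400,300))])
E
```

```text
scene {'intrinsics': array([[384.88765692,   0.        , 277.86427859],
       [  0.        , 384.88765692, 210.23480372],
       [  0.        ,   0.        ,   1.        ]]), 'k1': -0.06714028333117279, 'R': array([[-0.8436605 , -0.53654621,  0.01884508],
       [-0.41266923,  0.62562463, -0.66204072],
       [ 0.3434255 , -0.56631439, -0.7492309 ]]), 't': array([588.01654979, 123.84747021, 835.38729238])}
top {'intrinsics': array([[431.8484643 ,   0.        , 276.52386024],
       [  0.        , 431.8484643 , 211.65454305],
       [  0.        ,   0.        ,   1.        ]]), 'k1': -0.09527007836197249, 'R': array([[-0.01243064, -0.99992096,  0.00188372],
       [-0.99309168,  0.01212587, -0.11671278],
       [ 0.11668072, -0.00332152, -0.99316392]]), 't': array([229.61919221, 558.20906345, 842.22560442])}
{'t': 0.1, 'qpos': array([-1.24001494e+00,  4.23738634e-01,  1.63061498e+00, -4.98023236e-05,
        1.08862023e+00, -1.90000802e-02]), 'qvel': array([-0.00053988,  0.00113637, -0.00233342,  0.00223505, -0.00119313,
       -0.00060633]), 'joint_torque': array([-4.50917414e-04, -5.45614672e+01, -2.74324751e+01,  6.44835108e-02,
        1.88023987e-02, -4.91684466e-05]), 'ee_pos': array([ 214.02790876, -586.66670224,  221.99499085]), 'orientation': array([-3.09232618e+00, -5.46438336e-01,  4.05116421e-04]), 'ft_force': array([-0.47189649, -0.32640423, -0.07560146]), 'moment': array([ 0.03121354, -0.00686547,  0.05342848]), 'grasp_force': 0.0, 'width': 87.62452764212439}
```

View pics/top0.png

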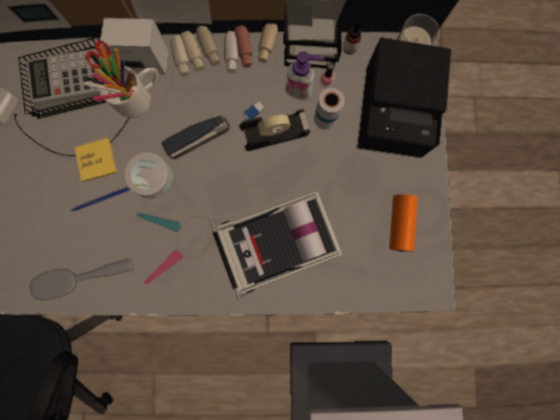

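View pics/scene0.png

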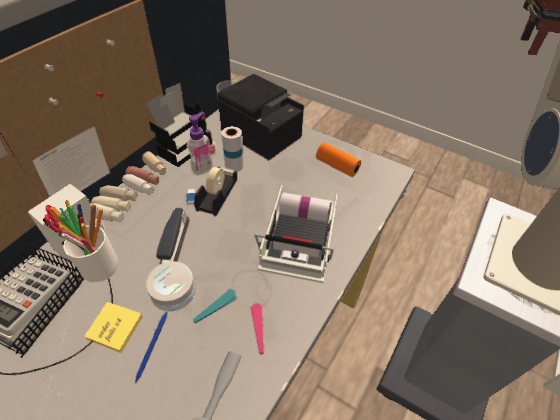

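Candidates in the top view: the silver roll with purple band lies in the dispenser (305,228). Look-alikes are the orange roll (404,222) and the upright teal-white roll (330,105). I choose the silver one. The dispenser's +x points left and slightly down in the picture (world +y), towards the cutter at about (232,262).

```bash
python3 - <<'E'
from h import *
a=np.load('pics/top0.npz');im,d=a['im'],a['d']
c=im[180:300,200:350,::-1]; c=cv2.convertScaleAbs(cv2.resize(c,None,fx=5,fy=5,interpolation=cv2.INTER_CUBIC),alpha=1.5); cv2.imwrite('pics/crop.png',c)
# pts with depth
v,u=np.mgrid[180:300,200:350]; uv=np.c_[u.ravel(),v.ravel()]
P=bydepth('top',uv,d); 
hsv=cv2.cvtColor(im,cv2.COLOR_RGB2HSV)[180:300,200:350].reshape(-1,3)
z=P[:,2]
print('desk z',np.median(z[(z<8)&(z>-10)]))
cheek=(z>38)&(z<50)&(hsv[:,1]<70)
# outline: all points >5mm high inside
m=(z>5).reshape(120,150).astype(np.uint8)
n,l,s,_=cv2.connectedComponentsWithStats(m); k=1+np.argmax(s[1:,4]); M=(l==k).ravel()
r=cv2.minAreaRect(P[M][:,:2].astype(np.float32)); print('rect',r,cv2.boxPoints(r))
pur=(hsv[:,0]>135)&(hsv[:,0]<172)&(hsv[:,1]>60)&M
q=P[pur];print('purple',pur.sum(),q.mean(0),q.max(0),uv[pur].mean(0))
red=((hsv[:,0]>174)|(hsv[:,0]<6))&(hsv[:,1]>120)&M
q=P[red];print('red',red.sum(),q.mean(0),uv[red].min(0),uv[red].max(0))
E
```

```text
desk z 0.5384698480388579
rect ((500.79840087890625, 218.7809295654297), (153.8051300048828, 227.55784606933594), 19.637418746948242) [[390.13132 300.09787]
 [466.60593  85.7752 ]
 [611.46545 137.46399]
 [534.99084 351.78665]]
purple 248 [520.94065152 169.85486697  59.37844151] [538.72134544 225.6297475  901.18567892] [303.78225806 230.08064516]
red 109 [485.15482646 263.82980061  36.51090359] [250 234] [263 265]
```

View pics/crop.png

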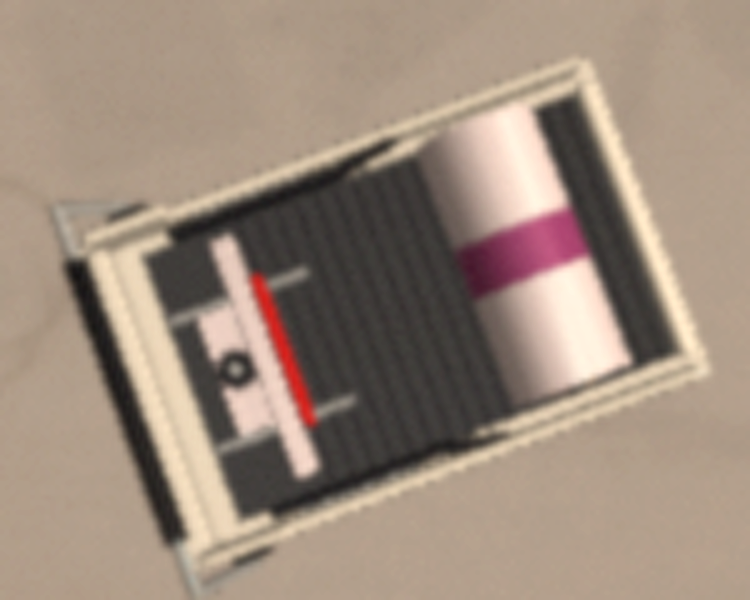

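The crop confirms the choice: silver roll with purple band at the rear (right) of the mat, centre about (525,250). The red buffer runs (258,272) to (315,425), the cutter is at left, and the bail's black sleeve leans beyond it at (125,400).

```bash
cat >> h.py <<'E'
def frame():
    f=np.load('frame.npy'); return f[:3],f[3]
def w2d(p):
    o,a=frame(); c,s=np.cos(a),np.sin(a); q=np.atleast_2d(p)-o; return np.c_[q[:,0]*c+q[:,1]*s,-q[:,0]*s+q[:,1]*c,q[:,2]]
def d2w(p):
    o,a=frame(); c,s=np.cos(a),np.sin(a); q=np.atleast_2d(p).astype(float); return np.c_[q[:,0]*c-q[:,1]*s,q[:,0]*s+q[:,1]*c,q[:,2]]+o
E
python3 - <<'E'
from h import *
a=np.load('pics/top0.npz');im,d=a['im'],a['d']
px=lambda L:(np.array(L,float)+.5)/5-.5+[200,180]
A=onplane('top',px([(165,212),(588,62),(270,540),(706,368),(90,250),(195,560)]),44)
print(A.round(1)); 
dn=lambda p,q:(q-p)/np.linalg.norm(q-p)
for p,q in((1,0),(3,2)): 
    e=A[q]-A[p]; print('edge ang',np.arctan2(e[1],e[0]))
print('rear edge ang',np.arctan2(*(A[1]-A[3])[[1,0]])+np.pi/2, 'cutter',np.arctan2(*(A[4]-A[5])[[1,0]])+np.pi/2,'width',np.linalg.norm((A[1]-A[3])[:2]))
# provisional frame: rect from depth: centre, long-axis
e1=np.arctan2(*(A[0]-A[1])[[1,0]]);e2=np.arctan2(*(A[2]-A[3])[[1,0]]); r=np.arctan2(*(A[1]-A[3])[[1,0]])
ang=(e1+e2)/2
mid=(A[1]+A[3])/2; c=np.array([np.cos(ang),np.sin(ang)])
o=mid[:2]+115*c
np.save('frame.npy',[o[0],o[1],0,ang]); print('o',o,'ang',ang)
print('cutter edge x in d',w2d(A[4:6]).round(1))
R=onplane('top',px([(260,272),(317,425)]),38);print('red top edge',w2d(R).round(1))
v,u=np.mgrid[180:300,200:350]; uv=np.c_[u.ravel(),v.ravel()];P=bydepth('top',uv,d);D=w2d(P)
g=(abs(D[:,0])<112)&(abs(D[:,1])<45)
for lo,hi in((50,62),):
    m=g&(D[:,2]>lo)&(D[:,2]<hi)&(D[:,0]<20)
    print('roll top',m.sum(),D[m].mean(0).round(1),'fit x vs y',np.polyfit(D[m,1],D[m,0],1),D[m,2].max())
m=g&(D[:,2]>42)&(D[:,0]<0)
print('ridge',[ (y,D[m&(abs(D[:,1]-y)<6)][:,0].mean().round(1)) for y in(-40,-20,0,20,40)])
m=(D[:,2]>70)&(D[:,2]<125);print('bail high pts',m.sum(),D[m].mean(0).round(1) if m.any() else'')
hsv=cv2.cvtColor(im,cv2.COLOR_RGB2HSV)[180:300,200:350].reshape(-1,3)
red=((hsv[:,0]>174)|(hsv[:,0]<6))&(hsv[:,1]>120)&g; print('red',D[red].mean(0).round(1),D[red].min(0).round(1))
pur=(hsv[:,0]>135)&(hsv[:,0]<172)&(hsv[:,1]>60)&g;print('pur',D[pur].mean(0).round(1))
E
```

```text
[[539.9 310.6  44. ]
 [598.5 140.4  44. ]
 [410.  269.7  44. ]
 [475.2  96.4  44. ]
 [525.1 340.6  44. ]
 [402.5 299.2  44. ]]
edge ang 1.9019751947637722
edge ang 1.930383238662594
rear edge ang 1.9141288926313285 cutter 1.896587869057733 width 130.94150039216697
o [497.86830122 226.61107902] ang 1.916179216713183
cutter edge x in d [[ 98.  -64.2  44. ]
 [100.6  65.2  44. ]]
red top edge [[ 37.7 -32.8  38. ]
 [ 37.5  32.3  38. ]]
roll top 845 [-63.1  -0.2  55.8] fit x vs y [ 1.47231907e-03 -6.31181839e+01] 61.48870908562799
ridge [(-40, np.float64(-62.1)), (-20, np.float64(-62.0)), (0, np.float64(-62.8)), (20, np.float64(-62.9)), (40, np.float64(-63.1))]
bail high pts 443 [ 97.    0.7 109.9]
red [39.3 -0.6 36.5] [ 36.6 -35.5   6.2]
pur [-61.3  -2.5  59.2]
```

```bash
cat >> h.py <<'E'
from scipy.spatial.transform import Rotation as Ro
def plan(pd,yaw=0):
    "shift/turn numbers to bring TCP to dispenser point pd with tool x at yaw from dispenser x"
    s=ctrl.get_obs(); _,a=frame(); p=d2w(pd)[0]; R0=Ro.from_rotvec(s['orientation']); b=a+yaw
    T=Ro.from_matrix(np.array([[np.cos(b),np.sin(b),0],[np.sin(b),-np.cos(b),0],[0,0,-1]]))
    print('t',round(s['t'],2),'at d',w2d(s['ee_pos'])[0].round(1),'F',s['ft_force'].round(2),'turn',((R0.inv()*T).as_rotvec()/1.5).round(4),'shift',(R0.inv().apply(p-s['ee_pos'])/200).round(4))
E
python3 - <<'E'
from h import *
mid=np.array([536.85,118.4]);ang=1.914
o=mid+109*np.array([np.cos(ang),np.sin(ang)]); np.save('frame.npy',[o[0],o[1],0,ang]); print(o)
plan([-130,0,160])
E
```

```text
[500.17088377 221.04327758]
t 0.1 at d [-664.3  541.3  222. ] F [-0.47 -0.33 -0.08] turn [-7.0000e-04 -7.0000e-04 -1.0428e+00] shift [ 2.7239 -2.6532  0.3136]
```

Request:
servo_tool:
  rows:
    - [0,0,0,0.95,-0.95,0,50]
    - [0,0,0,0.95,-0.95,0,50]
    - [0,0,0,0.95,-0.95,0,50]
    - [0,0,0,0.95,-0.95,0,50]
    - [0,0,0,0.95,-0.95,0,50]
    - [0,0,0,0.95,-0.95,0,50]

```text
t: 0.85
ee_pos: [328.0, -343.1, 222.8]
orientation: [3.093, 0.55, -0.0]
ft_force: [0.3, -0.3, 0.8]
width: 50.2
grasp_force: 0.0
```

Request:
servo_tool:
  rows:
    - [0,0,-0.1,0.95,-0.95,0.1,50]
    - [0,0,-0.2,0.95,-0.95,0.1,50]
    - [0,0,-0.3,0.95,-0.95,0.1,50]
    - [0,0,-0.4,0.95,-0.95,0.1,50]
    - [0,0,-0.5,0.95,-0.95,0.1,50]
    - [0,0,-0.5,0.95,-0.95,0.1,50]

```text
t: 1.6
ee_pos: [441.9, -100.3, 202.5]
orientation: [2.678, 1.642, -0.0]
ft_force: [-0.4, -0.6, -0.3]
width: 49.6
grasp_force: 0.0
```

```bash
python3 - <<'E'
from h import *
plan([-130,0,160])
E
```

```text
t 1.6 at d [-283.   163.   202.5] F [-0.44 -0.61 -0.3 ] turn [ 0.000e+00  2.000e-04 -5.425e-01] shift [1.1178 0.0039 0.2121]
```

Request:
servo_tool:
  rows:
    - [0,0,-0.12,0.3,0,0.06,50]
    - [0,0,-0.24,0.6,0,0.12,50]
    - [0,0,-0.36,0.9,0,0.2,50]
    - [0,0,-0.48,1.0,0,0.2,50]
    - [0,0,-0.5425,1.0,0,0.2,50]
    - [0,0,-0.5425,1.0,0,0.2,50]

```text
t: 2.35
ee_pos: [532.3, 76.6, 162.4]
orientation: [1.816, 2.563, -0.001]
ft_force: [-0.2, -1.0, 0.5]
width: 50.0
grasp_force: 0.0
```

```bash
python3 - <<'E'
from h import *
ci=ctrl.camera_info('wrist'); im,d=snap('wrist','w1')
plan([-122,0,60]); print(ci)
np.save('ci1.npy',ci,allow_pickle=True)
for p in [(-115,0,0),(-57,0,33),(44,0,38),(88,0,50),(-109,64,44),(-109,-64,44),(103,55,107),(103,-55,107)]:
    X=d2w(p)[0]; c=ci['R']@X+ci['t']; print(p,(np.array(ci['intrinsics'])@(c/c[2]))[:2].round(),c[2].round())
E
```

```text
t 2.4 at d [-146.8   18.5  162.5] F [-0.92 -0.58 -0.07] turn [-0.0001  0.0001 -0.0042] shift [0.1248 0.0918 0.5126]
{'intrinsics': array([[317.08454944,   0.        , 275.55149209],
       [  0.        , 317.08454944, 208.73956255],
       [  0.        ,   0.        ,   1.        ]]), 'k1': 0.0016969130783908513, 'R': array([[ 9.43635949e-01,  3.30985025e-01, -3.31775679e-04],
       [ 3.19970580e-01, -9.11976489e-01,  2.56744447e-01],
       [ 8.46759954e-02, -2.42379448e-01, -9.66479270e-01]]), 't': array([-528.35276755, -116.29076333,  306.08562593])}
(-115, 0, 0) [293. 163.] 324.0
(-57, 0, 33) [295. 101.] 278.0
(44, 0, 38) [297. -36.] 247.0
(88, 0, 50) [ 299. -117.] 224.0
(-109, 64, 44) [223. 163.] 280.0
(-109, -64, 44) [368. 162.] 280.0
(103, 55, 107) [ 201. -232.] 165.0
(103, -55, 107) [ 412. -234.] 165.0
```

View pics/w1.png

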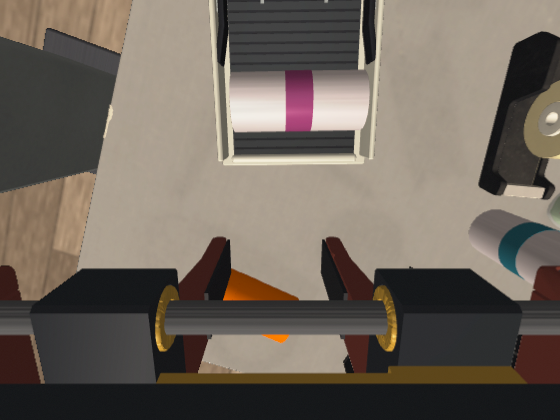

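```bash
python3 - <<'E'
from h import *
f=np.load('frame.npy'); f[:3]=d2w([0,-2,0])[0]; np.save('frame.npy',f)
im=np.load('pics/top0.npz')['im']; h=cv2.cvtColor(im,cv2.COLOR_RGB2HSV); m=(h[...,0]>4)&(h[...,0]<16)&(h[...,1]>200)&(np.arange(560)[None]>380)
v,u=np.nonzero(m); print('orange d',w2d(onplane('top',np.c_[u,v],25)).mean(0).round(), w2d(onplane('top',np.c_[u,v],25)).max(0).round())
plan([-125,0,22])
E
```

```text
orange d [-256.   55.   25.] [-212.  114.   25.]
t 2.4 at d [-146.8   20.5  162.5] F [-0.92 -0.58 -0.07] turn [-0.0001  0.0001 -0.0042] shift [0.1099 0.102  0.7026]
```

Request:
servo_tool:
  rows:
    - [0,0,-0.004,0.11,0.102,0.2,50]
    - [0,0,-0.004,0.11,0.102,0.45,50]
    - [0,0,-0.004,0.11,0.102,0.65,50]
    - [0,0,-0.004,0.11,0.102,0.7,50]
    - [0,0,-0.004,0.11,0.102,0.7,50]
    - [0,0,-0.004,0.11,0.102,0.7,50]

```text
t: 3.15
ee_pos: [544.9, 105.7, 24.3]
orientation: [1.803, 2.571, 0.003]
ft_force: [1.4, 0.8, -0.2]
width: 50.2
grasp_force: 0.0
```

```bash
python3 - <<'E'
from h import *
plan([-95,0,22])
E
```

```text
t 3.15 at d [-123.6   -1.3   24.3] F [ 1.37  0.78 -0.18] turn [0.0018 0.0003 0.0029] shift [ 0.1432 -0.0058  0.0113]
```

Request:
servo_tool:
  rows:
    - [0,0,0.003,0.03,-0.006,0.01,50]
    - [0,0,0.003,0.06,-0.006,0.01,50]
    - [0,0,0.003,0.09,-0.006,0.01,50]
    - [0,0,0.003,0.11,-0.006,0.01,50]
    - [0,0,0.003,0.13,-0.006,0.01,50]
    - [0,0,0.003,0.14,-0.006,0.01,50]
    - [0,0,0.003,0.15,-0.006,0.01,50]
    - [0,0,0.003,0.16,-0.006,0.01,50]
    - [0,0,0.003,0.17,-0.006,0.01,50]
    - [0,0,0.003,0.18,-0.006,0.01,50]

```text
t: 4.4
ee_pos: [530.1, 139.4, 20.7]
orientation: [-1.808, -2.569, -0.0]
ft_force: [-0.1, -0.1, 0.6]
width: 49.7
grasp_force: 0.1
```

```bash
python3 - <<'E'
from h import *
plan([-85,0,22])
E
```

```text
t 4.4 at d [-87.    1.3  20.7] F [-0.12 -0.12  0.65] turn [-0.     -0.      0.0007] shift [ 0.0098  0.0065 -0.0066]
```

Request:
servo_tool:
  rows:
    - [0,0,0,0.015,0.006,-0.006,50]
    - [0,0,0,0.03,0.006,-0.006,50]
    - [0,0,0,0.05,0.006,-0.006,50]
    - [0,0,0,0.07,0.006,-0.006,50]
    - [0,0,0,0.09,0.006,-0.006,50]
    - [0,0,0,0.11,0.006,-0.006,50]
    - [0,0,0,0.13,0.006,-0.006,50]
    - [0,0,0,0.15,0.006,-0.006,50]
    - [0,0,0,0.16,0.006,-0.006,50]
    - [0,0,0,0.17,0.006,-0.006,50]

```text
t: 5.65
ee_pos: [519.9, 171.8, 21.9]
orientation: [1.808, 2.569, 0.0]
ft_force: [0.7, -1.8, 1.0]
width: 50.0
grasp_force: 1.1
```

```bash
python3 - <<'E'
from h import *
plan([-45,0,22])
im,d=snap('top','t2'); 
v,u=np.mgrid[180:300,200:350]; uv=np.c_[u.ravel(),v.ravel()];D=w2d(bydepth('top',uv,d))
hsv=cv2.cvtColor(im,cv2.COLOR_RGB2HSV)[180:300,200:350].reshape(-1,3)
g=(abs(D[:,0])<112)&(abs(D[:,1])<60)
pur=(hsv[:,0]>135)&(hsv[:,0]<172)&(hsv[:,1]>60)&g;print('pur',pur.sum(),D[pur].mean(0).round(1),D[pur].max(0).round(1))
w,d=snap('wrist','w2')
E
```

```text
t 5.65 at d [-53.    0.   21.9] F [ 0.73 -1.75  1.04] turn [0.0001 0.0001 0.0007] shift [ 0.0399  0.0002 -0.0003]
pur 13 [ 7.7 -1.1 35.3] [ 8.7  8.4 44.4]
```

View pics/w2.png

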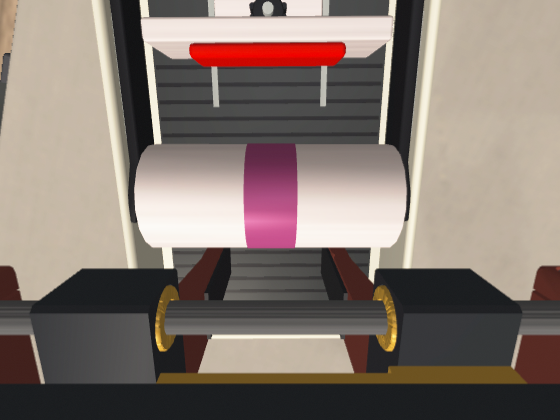

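The roll is square in the picture (136–408, rows 145–247) and the plugs are at the felt shoes. The red buffer is ahead at rows 43–66.

```bash
cat >> h.py <<'E'
def gap():
    ci=ctrl.camera_info('wrist'); im,d=ctrl.get_image('wrist')
    v,u=np.mgrid[0:250,120:430]; uv=np.c_[u.ravel(),v.ravel()]
    D=w2d(bydepth('wrist',uv,d,ci)); h=cv2.cvtColor(im,cv2.COLOR_RGB2HSV)[0:250,120:430].reshape(-1,3)
    r=((h[:,0]>174)|(h[:,0]<6))&(h[:,1]>150)&(h[:,2]>90); 
    if r.any(): print('red x pct',np.percentile(D[r,0],[2,10,50,90]).round(1),'z',np.percentile(D[r,2],[5,50,95]).round(1),'y',D[r,1].mean().round(1))
    pb=(h[:,0]>135)&(h[:,0]<172)&(h[:,1]>60); print('purple y',D[pb,1].mean().round(1),'x',D[pb,0].min().round(1),D[pb,0].max().round(1))
    for y in(-30,0,30):
        m=(abs(D[:,1]-y)<8)&(D[:,2]>40)&(D[:,2]<62)&(D[:,0]<35)&(h[:,2]>50)
        x,z=D[m,0],D[m,2]
        A=np.c_[2*x,2*z,np.ones(m.sum())]; s=np.linalg.lstsq(A,x*x+z*z,rcond=None)[0]
        print('circle y',y,s[:2].round(1),'r',np.sqrt(s[2]+s[0]**2+s[1]**2).round(1), 'ztop',np.percentile(z,98).round(1))
E
python3 - <<'E'
from h import *
gap(); plan([-45,0,22])
E
```

```text
red x pct [43.6 43.8 45.1 48.3] z [27.3 44.2 45.8] y 2.8
purple y 1.6 x -53.8 17.3
circle y -30 [-16.   34.3] r 24.6 ztop 59.5
circle y 0 [-16.   34.5] r 24.7 ztop 59.9
circle y 30 [-16.   34.3] r 24.5 ztop 59.5
t 5.8 at d [-52.8   0.2  21.8] F [1.06 0.09 0.31] turn [-0.0001 -0.0001  0.0007] shift [ 0.0392  0.0012 -0.0009]
```

Request:
servo_tool:
  rows:
    - [0,0,0,0.014,0.001,0,50]
    - [0,0,0,0.028,0.001,0,50]
    - [0,0,0,0.042,0.001,0,50]
    - [0,0,0,0.056,0.001,0,50]
    - [0,0,0,0.07,0.001,0,50]
    - [0,0,0,0.084,0.001,0,50]
    - [0,0,0,0.1,0.001,0,50]
    - [0,0,0,0.115,0.001,0,50]
    - [0,0,0,0.13,0.001,0,50]
    - [0,0,0,0.14,0.001,0,50]

```text
t: 7.05
ee_pos: [510.5, 198.3, 21.9]
orientation: [1.808, 2.569, 0.0]
ft_force: [1.5, -4.7, 2.8]
width: 49.9
grasp_force: 2.5
```

```bash
python3 - <<'E'
from h import *
gap(); plan([-18,0,22])
E
```

```text
red x pct [43.4 44.2 46.6 48.7] z [43.  44.7 45.9] y 2.9
purple y 2.3 x -26.3 45.2
circle y -30 [11.7 34.3] r 24.6 ztop 59.5
circle y 0 [11.8 34.6] r 24.6 ztop 59.9
circle y 30 [11.6 34.3] r 24.6 ztop 59.5
t 7.1 at d [-24.7  -0.1  21.9] F [-0.13  0.48  0.07] turn [ 0.0001 -0.0001  0.0007] shift [ 0.0333 -0.0005 -0.0003]
```

Request:
servo_tool:
  rows:
    - [0,0,0,0.007,0,0,50]
    - [0,0,0,0.014,0,0,50]
    - [0,0,0,0.02,0,0,50]
    - [0,0,0,0.025,0,0,50]

```text
t: 7.6
ee_pos: [508.8, 202.9, 21.9]
orientation: [1.808, 2.569, -0.0]
ft_force: [0.2, -4.3, 3.0]
width: 50.0
grasp_force: 2.5
```

Request:
servo_tool:
  rows:
    - [0,0,0,0.004,0,0,50]

```text
t: 7.72
ee_pos: [508.5, 203.6, 21.9]
orientation: [-1.808, -2.569, 0.0]
ft_force: [2.2, -4.5, 1.3]
width: 49.8
grasp_force: 2.5
```

Request:
servo_tool:
  rows:
    - [0,0,0,0.003,0,0,50]

```text
t: 7.85
ee_pos: [508.3, 204.2, 21.9]
orientation: [1.808, 2.569, 0.0]
ft_force: [0.8, -4.9, 2.5]
width: 49.9
grasp_force: 2.5
```

```bash
python3 - <<'E'
from h import *
plan([-18,0,22]);gap(); plan([-18,0,22])
E
```

```text
t 7.85 at d [-18.6  -0.   21.9] F [ 0.85 -4.88  2.51] turn [ 0.     -0.      0.0007] shift [ 0.0031 -0.0002 -0.0005]
red x pct [41.9 44.2 46.7 48.8] z [42.7 44.7 45.9] y 3.3
purple y 2.4 x -19.8 51.5
circle y -30 [17.9 34.6] r 24.2 ztop 59.6
circle y 0 [17.9 35.3] r 24.0 ztop 59.9
circle y 30 [17.9 34.6] r 24.2 ztop 59.6
t 7.9 at d [-18.5  -0.   21.9] F [ 1.24 -3.82  2.31] turn [-0.     -0.      0.0007] shift [ 0.0026 -0.     -0.0006]
```

Request:
servo_tool:
  rows:
    - [0,0,0,0.003,0,0,50]

```text
t: 8.02
ee_pos: [508.1, 204.7, 21.9]
orientation: [-1.808, -2.569, 0.0]
ft_force: [2.1, -4.8, 2.5]
width: 50.2
grasp_force: 2.5
```

Request:
servo_tool:
  rows:
    - [0,0,0,0.003,0,0,50]

```text
t: 8.15
ee_pos: [507.9, 205.2, 21.9]
orientation: [1.808, 2.569, -0.0]
ft_force: [1.8, -5.6, 2.1]
width: 49.7
grasp_force: 2.9
```

Request:
servo_tool:
  rows:
    - [0,0,0,0.003,0,0,50]

```text
t: 8.28
ee_pos: [507.8, 205.7, 21.9]
orientation: [1.808, 2.569, -0.0]
ft_force: [2.3, -6.3, 2.4]
width: 49.9
grasp_force: 3.4
```

```bash
python3 - <<'E'
from h import *
plan([-40,0,22])
E
```

```text
t 8.28 at d [-17.   -0.   21.9] F [ 2.31 -6.3   2.4 ] turn [0.     0.0002 0.0008] shift [-0.1149 -0.0003 -0.0005]
```

Request:
servo_tool:
  rows:
    - [0,0,0,-0.005,0,0,50]
    - [0,0,0,-0.015,0,0,50]
    - [0,0,0,-0.03,0,0,50]
    - [0,0,0,-0.06,0,0,50]
    - [0,0,0,-0.12,0,0,50]
    - [0,0,0,-0.17,0,-0.05,50]
    - [0,0,0,-0.17,0,-0.2,50]
    - [0,0,0,-0.17,0,-0.45,25]
    - [0,0,0,-0.17,0,-0.67,0]
    - [0,0,0,-0.17,0,-0.67,0]

```text
t: 9.52
ee_pos: [521.8, 174.0, 160.0]
orientation: [1.806, 2.565, 0.01]
ft_force: [0.2, 0.6, -0.9]
width: 23.6
grasp_force: 0.0
```

```bash
python3 - <<'E'
from h import *
ci=ctrl.camera_info('wrist'); w,d=snap('wrist','w3')
try: gap()
except Exception as e: print(e)
plan([150,0,155])
v,u=np.mgrid[0:420,0:560]; D=w2d(bydepth('wrist',np.c_[u.ravel(),v.ravel()],d,ci))
m=(abs(D[:,1])<45)&(D[:,2]>90)&(D[:,2]<130)&(D[:,0]>60)&(D[:,0]<140); print('bail',m.sum(),D[m].mean(0).round(1) if m.any() else'')
E
```

```text
red x pct [44.2 44.5 46.2 49. ] z [36.2 44.6 46. ] y 2.3
purple y 2.4 x -8.2 43.3
circle y -30 [19.3 35.3] r 23.7 ztop 59.6
circle y 0 [19.4 35.1] r 24.2 ztop 60.1
circle y 30 [19.3 34.7] r 24.1 ztop 59.5
t 9.62 at d [-51.3  -0.  156.5] F [-1.   -0.67  1.12] turn [0.0008 0.     0.0003] shift [1.0067e+00 3.0000e-04 7.3000e-03]
bail 0
```

View pics/w3.png

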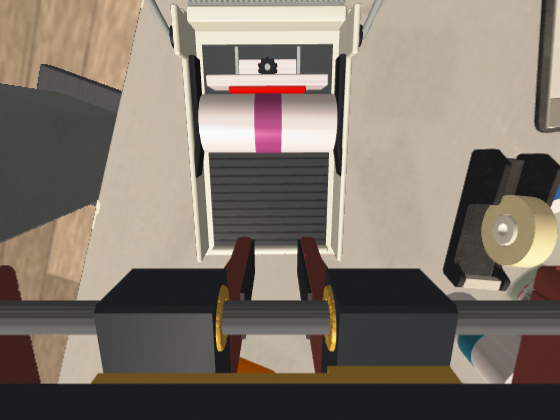

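The picture shows the roll square against the buffer (roll rows 93–152, red strip rows 86–93), with nothing touching it.

Request:
servo_tool:
  rows:
    - [0,0,0,0.2,0,0,0]
    - [0,0,0,0.45,0,0,0]
    - [0,0,0,0.7,0,0,0]
    - [0,0,0,0.9,0,0,0]
    - [0,0,0,1.0,0,0,0]
    - [0,0,0,1.0,0,0.1,0]
    - [0,0,0,1.0,0,0.25,0]
    - [0,0,0,1.0,0,0.32,0]
    - [0,0,0,1.0,0,0.32,0]

```text
t: 10.75
ee_pos: [451.2, 361.0, 90.6]
orientation: [-1.808, -2.568, 0.005]
ft_force: [0.8, -0.1, -0.4]
width: 0.3
grasp_force: 0.0
```

```bash
python3 - <<'E'
from h import *
plan([75,0,92]); im,d=snap('scene','s2')
c=cv2.resize(im[150:300,220:380,::-1],None,fx=4,fy=4,interpolation=cv2.INTER_CUBIC); cv2.imwrite('pics/s2c.png',c)
E
```

```text
t 10.75 at d [148.3   1.   90.6] F [ 0.75 -0.12 -0.4 ] turn [-0.0019  0.0007  0.0003] shift [-0.3665  0.0049 -0.0067]
```

View pics/s2c.png

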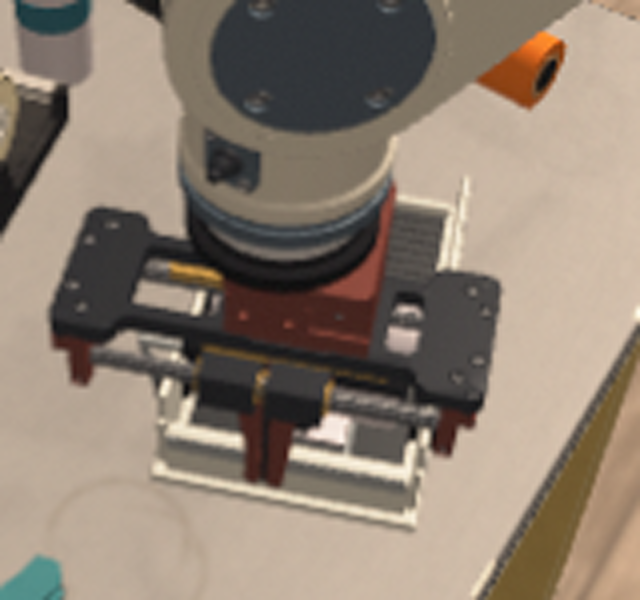

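The gripper hides the bail in this crop; the fingertips stand clear in front of the cutter at (265,470). I start the slow push.

Request:
servo_tool:
  rows:
    - [0,0,0,-0.05,0.005,0,0]
    - [0,0,0,-0.09,0.005,0,0]
    - [0,0,0,-0.12,0.005,0,0]
    - [0,0,0,-0.15,0.005,0,0]
    - [0,0,0,-0.18,0.005,0,0]
    - [0,0,0,-0.205,0.005,0,0]
    - [0,0,0,-0.23,0.005,0,0]
    - [0,0,0,-0.255,0.005,0,0]
    - [0,0,0,-0.28,0.005,0,0]
    - [0,0,0,-0.3,0.005,0,0]

```text
t: 12.05
ee_pos: [473.0, 305.6, 91.8]
orientation: [-1.808, -2.569, 0.0]
ft_force: [0.3, -0.3, -0.3]
width: 0.7
grasp_force: 0.2
```

```bash
python3 - <<'E'
from h import *
plan([75,0,92]); ci=ctrl.camera_info('wrist'); im,d=snap('wrist','w4')
E
```

```text
t 12.05 at d [88.8 -0.8 91.8] F [ 0.35 -0.29 -0.32] turn [-0.0001  0.      0.0007] shift [-0.069  -0.0042 -0.0009]
```

View pics/w4.png

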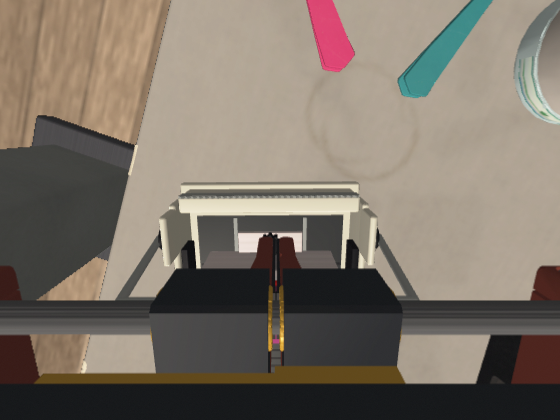

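The bail's wire arms now run back from the ears (165,240)→(120,300) beneath the gripper, so it is following the fingers. I push on past the balance point.

Request:
servo_tool:
  rows:
    - [0,0,0,-0.02,0,0,0]
    - [0,0,0,-0.04,0,0,0]
    - [0,0,0,-0.06,0,0,0]
    - [0,0,0,-0.08,0,0,0]
    - [0,0,0,-0.1,0,0,0]
    - [0,0,0,-0.12,0,0,0]
    - [0,0,0,-0.14,0,0,0]
    - [0,0,0,-0.15,0,0,0]

```text
t: 13.1
ee_pos: [483.2, 277.5, 91.9]
orientation: [1.808, 2.569, 0.0]
ft_force: [0.1, -0.1, 0.0]
width: 0.4
grasp_force: 0.0
```

Request:
servo_tool:
  rows:
    - [0,0,0,0.05,0,-0.05,0]
    - [0,0,0,0.1,0,-0.15,0]
    - [0,0,0,0.2,0,-0.3,0]
    - [0,0,0,0.4,0,-0.4,0]
    - [0,0,0,0.6,0,-0.5,0]
    - [0,0,0,0.8,0,-0.5,0]
    - [0,0,0,0.8,0,-0.5,0]
    - [0,0,0,0.8,0,-0.5,0]
    - [0,0,0,0.8,0,-0.5,0]
    - [0,0,0,0.8,0,-0.5,0]

```text
t: 14.35
ee_pos: [429.4, 427.5, 191.8]
orientation: [-1.81, -2.568, 0.001]
ft_force: [0.9, 0.1, 0.2]
width: 0.2
grasp_force: 0.0
```

Request:
servo_tool:
  rows:
    - [0,0,0,0.1,0,0,0]
    - [0,0,0,0.1,0,0,0]
    - [0,0,0,0.1,0,0,0]
    - [0,0,0,0.1,0,0,0]
    - [0,0,0,0.1,0,0,0]
    - [0,0,0,0.1,0,0,0]
    - [0,0,0,0.1,0,0,0]
    - [0,0,0,0.1,0,0,0]
    - [0,0,0,0.1,0,0,0]
    - [0,0,0,0.1,0,0,0]

```text
t: 15.6
ee_pos: [422.3, 447.2, 191.9]
orientation: [1.808, 2.569, 0.0]
ft_force: [0.1, 0.5, -0.5]
width: 0.2
grasp_force: 0.0
```

```bash
python3 - <<'E'
from h import *
plan([150,0,190]); a,_=snap('scene','s3'); b,_=snap('top','t3')
f=lambda c:cv2.resize(c[...,::-1],(400,300),interpolation=cv2.INTER_CUBIC)
cv2.imwrite('pics/f.png',np.hstack([f(a[180:300,220:380]),f(b[180:300,200:360])]))
E
```

```text
t 15.6 at d [239.2  -0.8 191.9] F [ 0.13  0.52 -0.46] turn [ 0.     -0.      0.0007] shift [-0.4458 -0.0043  0.0094]
```

View pics/f.png

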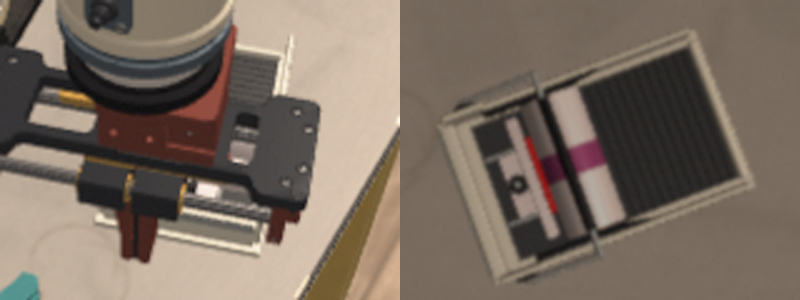

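The top view (right half) shows the black sleeve lying across the roll at (565,165), with the roll against the red buffer at (540,175). I check the heights and that it is still.

Request:
servo_tool:
  rows:
    - [0,0,0,0,0,0,0]
    - [0,0,0,0,0,0,0]
    - [0,0,0,0,0,0,0]
    - [0,0,0,0,0,0,0]
    - [0,0,0,0,0,0,0]
    - [0,0,0,0,0,0,0]
    - [0,0,0,0,0,0,0]
    - [0,0,0,0,0,0,0]

```text
t: 16.7
ee_pos: [422.3, 447.2, 191.8]
orientation: [-1.808, -2.569, 0.0]
ft_force: [-0.1, -0.4, 0.5]
width: 0.4
grasp_force: 0.0
```

```bash
python3 - <<'E'
from h import *
def ana(im,d):
    v,u=np.mgrid[180:300,200:350]; uv=np.c_[u.ravel(),v.ravel()];D=w2d(bydepth('top',uv,d))
    h=cv2.cvtColor(im,cv2.COLOR_RGB2HSV)[180:300,200:350].reshape(-1,3)
    g=(abs(D[:,0])<80)&(abs(D[:,1])<40)
    s=g&(h[:,2]<60)&(D[:,2]>50); print('sleeve',s.sum(),D[s].mean(0).round(1),'ztop',np.percentile(D[s,2],90).round(1))
    r=g&((h[:,0]>174)|(h[:,0]<6))&(h[:,1]>120); print('red',D[r].mean(0).round(1))
    w=g&(h[:,2]>60)&(D[:,2]>42)&(D[:,0]<35)&~s
    x,z=D[w,0],D[w,2];A=np.c_[2*x,2*z,np.ones(w.sum())];q=np.linalg.lstsq(A,x*x+z*z,rcond=None)[0];print('roll',q[:2].round(1))
a=np.load('pics/t3.npz');ana(a['im'],a['d'])
ana(*ctrl.get_image('top'))
E
```

```text
sleeve 195 [ 24.4   3.9 151.5] ztop 569.0
red [45.8  1.5 42.4]
roll [-75.8 478.3]
sleeve 185 [ 24.3   2.8 129.4] ztop 69.8
red [45.9  1.1 42.3]
roll [-77.8 478.3]
```

```bash
python3 -c "
from workcell import ctrl; print(ctrl.close_job())"
```

```text
the job is handed in; nothing more can be done
None
```

The job is handed in; no verdict came back. By the camera, the roll rests square against the red buffer (stop bar within about 1 mm of its setting), the bail's sleeve lies on the roll, and the arm is clear, at about 17 s of the 48 s allowed.

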